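# Lock the sliding-lid plum box with its bar

## Robot

A 6-joint arm with a two-finger parallel gripper is mounted at the origin on the work surface; the furniture and walls round the work are solid. World frame = base frame: x ahead of the robot, y to its left, z up, the work surface at z = 0. Lengths are in m, angles in rad, forces in N, time in s.
With the tool pointing down it reaches from about 0.35 to 0.975 m from the base axis. Payload 4.9 kg.
Tool frame: the origin (TCP) lies on the centre line of the jaws, within the pads' length; the fingertips stand 11 mm ahead of it and the grasp point (between the pads) lies 8 mm behind it; z points along the fingers, y is the direction in which the jaws open and shut (so a half turn about z gives the same grasp; the last joint's range is limited). The gripper opens to 85 mm and grips with 20 to 120 N. Pads are 22 mm wide; open, the fingers measure 114 mm over their backs; the gripper's body (76 mm by 85 mm) begins 54 mm behind the grasp point. The pads swing forward as they close: fully open they stand 13 mm farther back than shut.
Start: joints at [1.117, 0.053, 1.613, -0, 1.476, -0.119], TCP at [0.205, 0.59, 0.242] pointing down, gripper open.
Joint ranges: [-3.01, 3.01], [-1.01, 2.22], [0.06, 2.58], [-1.02, 4.17], [0.09, 2.62], [-3.14, 3.14]. Speed limits (rad/s): [2.57, 2.57, 3.14, 3.14, 3.14, 3.14].

## Interface

Orientations are given as a rotation vector (axis times angle).
In Python, from station import ctrl gives the robot as it stands.
- The arm moves only by the tool send_rows, never from a script. Its argument "series" is a list of rows, each an object of numbers: "tx", "ty", "tz": the shift along the tool's x, y, z in cm; "wx", "wy", "wz": the turn, a rotation vector about the tool's x, y, z in rad; "jaw": the closure, from 0 (fully open) to 1 (shut). In form: [{"tx": .., "ty": .., "tz": .., "wx": .., "wy": .., "wz": .., "jaw": ..}, ...]. A call has 1 to 5 rows; each row shifts and turns the pose as measured when the row begins, along the tool's axes as they then stand; what a row does not reach is not made up. A row lasts 1/8 s, in which the tool goes at most 62.5 mm and 10.7 degrees, less where a joint would pass 70% of its speed; a pose out of reach is approached as far as the arm can. A call is refused whole if a number of a shift passes 6.25 or a number of a turn 0.188, either way. A call with a gripper value outside its range is refused whole. The fingers move at their own pace and stop on an object; "squeeze" is the grip in N (left out, the last holds). Time passes only in rows, so rows that do not move let the fingers close. It gives the time, the measured TCP pose, the force and the opening at its end, in the units of the state.
- ctrl.get_obs(): the state, without advancing time (a new reading comes with each control period).
- ctrl.get_image(name): name is "scene" or "top" or "wrist"; returns the picture (420x560x3 uint8, red, green, blue); there is no depth.
- ctrl.camera_info(name): a dict with "mtx" (3x3 intrinsics, pixels), "k1" (the pictures are not rectified: a ray, as slopes to the right and down, at radius r is drawn at 1 + k1 r^2 times it, then the intrinsics apply), "R" (3x3) and "t" (3): a world point X has camera coordinates R X + t. Camera axes: x right, y down, z forward; pixel columns grow to the right and rows downward; lengths in m; the calibration is good to about 2 mm. A picture is of the moment at which its call begins: read the wrist's pose just before it. camera_info takes no time and is no camera call; for the wrist camera it gives the pose at the moment of the call.
- ctrl.finish_job(): hands the job in, once; it reports no verdict.
The state is a dict: "t": time; "q": joint angles; "dq": joint speeds; "effort": joint torques, N m; "tool_pos": TCP position; "tool_rot": TCP orientation; "contact_force": force on the tool from outside, world axes, zero at the start; "wrist_torque": the same for the moment, N m; "opening": finger opening in m.
Only numpy, scipy, OpenCV 4.12 (cv2) and the standard library are available. Lean on these libraries where they do the work, as an engineer would, in place of code of your own. Each camera call takes 0.05 s, during which the arm holds its last target.

## Task

Lock up the wooden plum box. Draw its sliding lid fully shut by the cleat; then put the loose metal bar through the loop of the screw eye that stands askew and use it as a lever to screw that eye round clockwise until its loop is in line with the other eye; then slide the bar on through both eyes so that it sticks out on both sides, and let go of it. Leave the things standing around where they are.

Things in the scene. Friction and masses are not known exactly. Their poses are not given: they have to be found in the camera images.
- box: Light wooden box, fixed to the table, 140 mm (its x) by 134 mm (its y) by 78 mm high; origin at the centre of its underside, z up. Its +x side faces away from the robot, its +y side to the robot's left. The end walls at y = -54 and +54 mm (26 mm thick, tops at z 78) each carry a steel screw eye at their middle (x = 0). The plywood lid slides along x in grooves, its top at z 74, below the wall tops, and opens to +x, over the lower back wall.
- lid (a joint): Sliding of the lid in m: 0 fully shut (against the front wall), grows as it opens away from the robot (+x of the box), at most 0.075. Friction about 2 N; it stays where it is left. No spring.
- lid_cleat (a point): Centre of the brown wooden cleat upright on the lid, 18 mm (box x) by 50 mm (box y) by 46 mm high, that stands from the lid's top (z 74) up to z 120 of the box. Shut, it lies at x = -24, y = 0 mm of the box: just on the robot's side of the line through both eyes, so that the bar then keeps the lid from sliding open.
- eye (a joint): Turn in rad of the screw eye on the box's +y (left) wall about its upright shank: 0 with its loop in line with the other eye (the hole's axis along the box's y), growing anticlockwise from above, which unscrews it (about 5 mm rise per turn). It starts 0.7 to 1.25 unscrewed, has no stop at 0 (range -0.7 to 1.6), is stiff (about 0.15 N m of friction) and stays where it is left.
- eye_loop (a point): Centre of the loop of that left, turnable eye (box x 0, y 54, z 117 mm); this point turns with the eye, and its y axis is the axis of the hole. The loop is an upright ring of round steel wire 10 mm thick, hole 23 mm, outside 44 mm. The 18 mm bar has so much play in it that it swings about 0.6 rad either way from the hole's axis before it bears on both sides of the wire and takes the eye along.
- fixed_loop (a point): Centre of the like loop of the other eye on the box's -y (right) wall (box x 0, y -54, z 117 mm). At rest in the eyes the bar's centre line lies about 2.5 mm below the loop centres. This eye is fixed; its y axis is the axis of the hole, along the box's y.
- bar_mid (a point): Centre of the loose round aluminium lock bar (a tube), 18 mm thick, 180 mm long, about 50 g, a black band near either end, ends alike and tapered to 10 mm over 10 mm; its y axis runs along the bar. It starts lying on the table in front of the box, left to right. The rim of the fixed wash tub (136 mm high) overhangs close to its right end: draw the bar left while lifting it.
- pack_stack: Bystander: stack of nested clear packs, 112 mm wide, 148 mm high, behind the box; origin at the centre of its underside.
- tape_roll: Bystander: roll of packing tape lying flat, 83 mm wide, 24 mm high; origin at the centre of its underside.

How it is judged:
By the outcome, as a careful person would: the job done as asked, in the order asked, and still so for the second after the job is handed in, with the robot touching nothing.
It also fails if it takes over 67 s, if anything falls off the work surface, if the arm or the gripper's body presses on something with over 40 N, if the wrist force passes 120 N, or if a joint passes its speed limit or range.

## Working session

There is one attempt and no reset: what is moved stays moved. The work goes in short steps, Python scripts to look and compute and a tool call to move; the robot and the scene stay as the last step left them, time stands still between calls to the robot, and variables do not carry over. Pictures are saved under pics/ and viewed, and the job is handed in when it is done.

Besides the shell and the picture viewer there is one more tool, called after ">>>" by a JSON object that holds its "method" and its "body". send_rows: Moves the arm, as the interface text tells. Its arguments: {"type":"object","properties":{"series":{"type":"array"},"squeeze":{"type":"number"}},"required":["series"]}

```bash
mkdir -p pics; ls; python3 - <<'E'
from station import ctrl
import cv2
o=ctrl.get_obs();print(o)
for n in("scene","top","wrist"):
    i=ctrl.camera_info(n);print(n,i)
    cv2.imwrite(f"pics/{n}0.png",ctrl.get_image(n)[:,:,::-1])
E
```

```text
pics
{'t': 0.0, 'q': array([ 1.11701700e+00,  5.33845648e-02,  1.61431310e+00, -3.83704468e-05,
        1.47599795e+00, -1.19023437e-01]), 'dq': array([-0.00045962, -0.00038041,  0.00212555,  0.0015842 ,  0.00030006,
       -0.00084472]), 'effort': array([-2.90627404e-04, -3.93690956e+01, -3.70175529e+01, -1.74523120e-04,
        7.05780520e-03, -1.93313508e-05]), 'tool_pos': array([0.20509089, 0.58974709, 0.24103441]), 'tool_rot': array([-0.52328269, -3.09713855,  0.00318515]), 'contact_force': array([-0.39147247, -0.56255574, -0.530612  ]), 'wrist_torque': array([-0.01358766, -0.03904951,  0.05163784]), 'opening': 0.08521778437286837}
scene {'mtx': array([[390.06678783,   0.        , 272.99371986],
       [  0.        , 390.06678783, 208.67345854],
       [  0.        ,   0.        ,   1.        ]]), 'k1': -0.0920936749856418, 'R': array([[ 0.72425734, -0.68950186,  0.00620428],
       [-0.52772103, -0.56006811, -0.638619  ],
       [ 0.44380381,  0.45925037, -0.76949807]]), 't': array([-0.37385941,  0.40902967,  0.62636448])}
top {'mtx': array([[491.14086641,   0.        , 281.47837194],
       [  0.        , 491.14086641, 208.28490288],
       [  0.        ,   0.        ,   1.        ]]), 'k1': 0.014899585435323319, 'R': array([[ 0.00728192, -0.99984273,  0.01617042],
       [-0.98776989, -0.00971076, -0.155616  ],
       [ 0.15574855, -0.01483947, -0.98768526]]), 't': array([0.0492713 , 0.6230222 , 0.92978213])}
wrist {'mtx': array([[299.75075342,   0.        , 276.71211007],
       [  0.        , 299.75075342, 211.05546668],
       [  0.        ,   0.        ,   1.        ]]), 'k1': -0.06385960580807916, 'R': array([[ 0.32934348,  0.94420843, -0.00182241],
       [ 0.90326434, -0.31449864,  0.29189747],
       [ 0.2750389 , -0.09778064, -0.95644788]]), 't': array([-0.62403199, -0.03619781,  0.38050777])}
```

View pics/scene0.png

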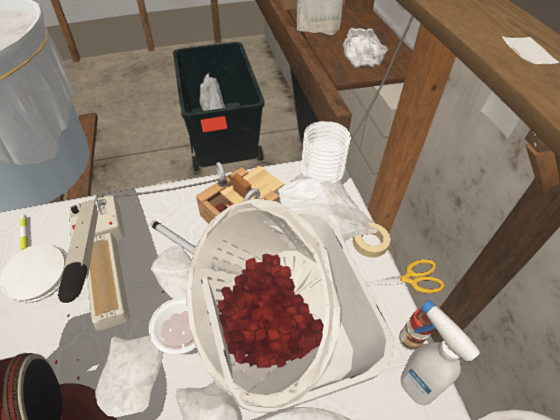

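View pics/top0.png

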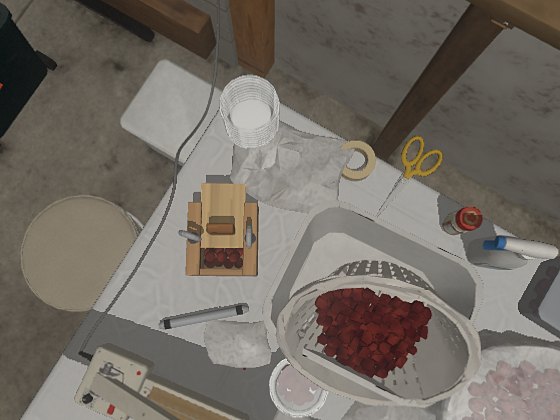

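View pics/wrist0.png

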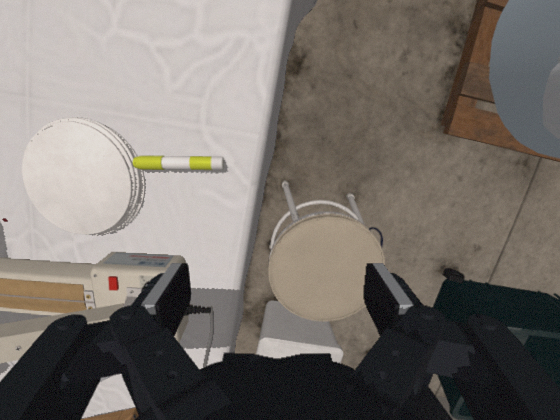

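The top view shows the box at about (222,240), the left eye at about (188,236) standing askew, the right eye at (248,232), the cleat at (220,227), and the bar from (163,323) to (247,309). I'll zoom in to measure them.

```bash
cat > h.py <<'E'
import numpy as np, cv2
from station import ctrl
from scipy.spatial.transform import Rotation as Ro
def ray(n,uv,info=None):
    i=info or ctrl.camera_info(n);K=i["mtx"]
    x,y=(uv[0]-K[0,2])/K[0,0],(uv[1]-K[1,2])/K[1,1]
    a,b=x,y
    for _ in range(20):
        s=1+i["k1"]*(a*a+b*b);a,b=x/s,y/s
    return -i["R"].T@i["t"], i["R"].T@np.array([a,b,1.])
def onz(n,uv,z,info=None):
    c,d=ray(n,uv,info);return c+d*(z-c[2])/d[2]
def proj(n,X,info=None):
    i=info or ctrl.camera_info(n);p=i["R"]@np.array(X)+i["t"];a,b=p[:2]/p[2];s=1+i["k1"]*(a*a+b*b)
    K=i["mtx"];return K[0,0]*a*s+K[0,2],K[1,1]*b*s+K[1,2]
def st():
    o=ctrl.get_obs();R=Ro.from_rotvec(o["tool_rot"]).as_matrix();return o,R
E
python3 - <<'E'
import cv2
a=cv2.imread("pics/top0.png");b=cv2.imread("pics/scene0.png")
cv2.imwrite("pics/c1.png",cv2.resize(a[165:335,145:275],None,fx=4.5,fy=4.5,interpolation=2)[:, :][:765])
c=cv2.resize(a[170:290,170:275],None,fx=5,fy=5,interpolation=2);cv2.imwrite("pics/c1.png",c)
c=cv2.resize(a[290:340,150:265],None,fx=6,fy=6,interpolation=2);cv2.imwrite("pics/c2.png",c)
c=cv2.resize(b[155:280,140:300],None,fx=4.6,fy=4.6,interpolation=2);cv2.imwrite("pics/c3.png",c)
E
```

```text
(no output)
```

View pics/c1.png

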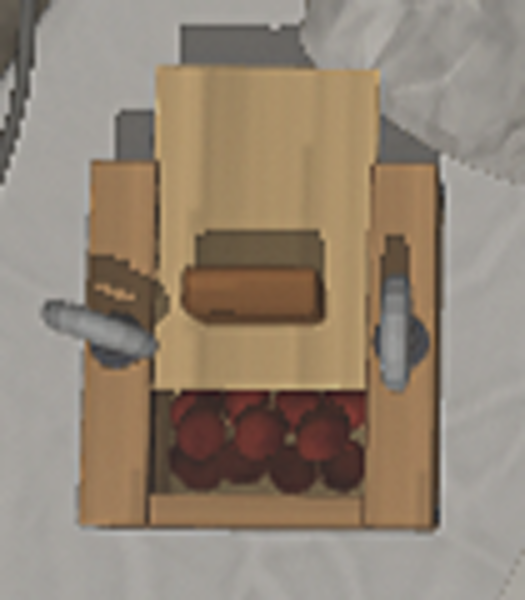

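View pics/c2.png

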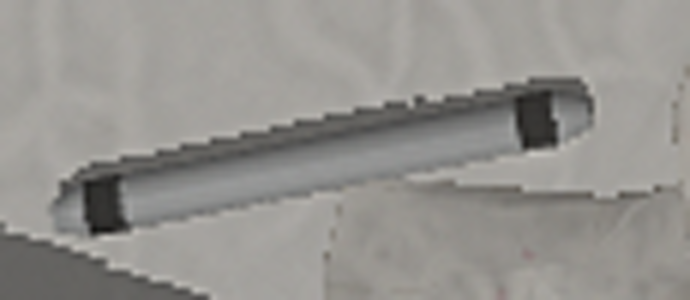

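View pics/c3.png

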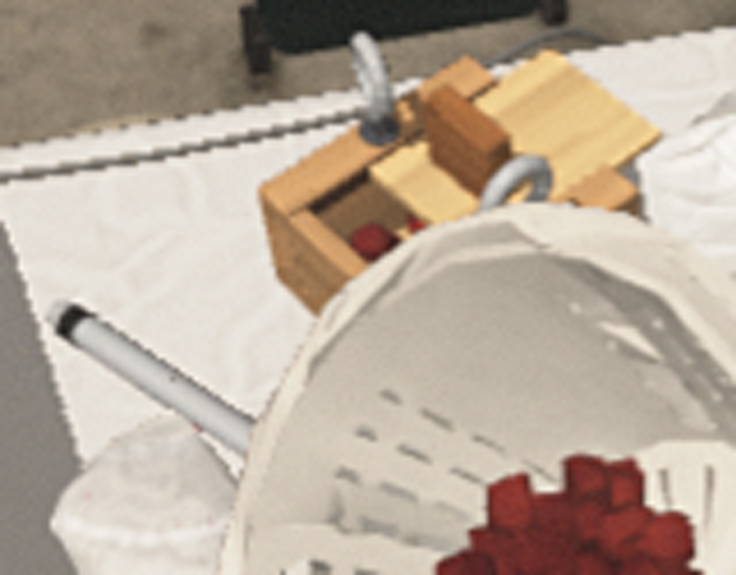

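```bash
python3 - <<'E'
from h import *
np.set_printoptions(precision=4,suppress=True)
c,_=ray("top",(0,0));print("cam",c)
f=lambda x,y,z:onz("top",((x+.5)/5-.5+170,(y+.5)/5-.5+170),z)
P={}
for n,(x,y) in dict(NL=(80,524),NR=(437,525),FL=(92,160),FR=(439,163)).items():
    P[n]=f(x,y,.078);print(n,P[n])
print("cleat top quad",[f(x,y,.12) for x,y in((188,268),(322,268),(186,310),(322,312))])
print("eyeL top",f(47,315,.12),f(152,345,.12), "eyeR",f(397,285,.12),f(398,380,.12))
g=lambda x,y,z:onz("top",((x+.5)/6-.5+150,(y+.5)/6-.5+290),z)
for x,y in((52,215),(593,108),(105,204),(537,121)):print("bar",g(x,y,.009))
E
```

```text
cam [0.4702 0.0691 1.0145]
NL [0.4901 0.2347 0.078 ]
NR [0.4907 0.1003 0.078 ]
FL [0.6292 0.2353 0.078 ]
FR [0.6294 0.1017 0.078 ]
cleat top quad [array([0.5823, 0.1914, 0.12  ]), array([0.5828, 0.1425, 0.12  ]), array([0.5669, 0.1917, 0.12  ]), array([0.5666, 0.1421, 0.12  ])]
eyeL top [0.5646 0.2421 0.12  ] [0.554  0.2036 0.12  ] eyeR [0.5768 0.1149 0.12  ] [0.542  0.1139 0.12  ]
bar [0.3908 0.2971 0.009 ]
bar [0.4266 0.1188 0.009 ]
bar [0.3945 0.2798 0.009 ]
bar [0.4222 0.1374 0.009 ]
```

```bash
cat >> h.py <<'E'
def plan(target,psi,n,pivot=None):
    """rows toward target TCP pos & jaw yaw psi, tool down"""
    o,R=st();p=o["tool_pos"];y=R[:,1];ps=np.arctan2(y[1],y[0])
    def Rt(a):
        yy=np.array([np.cos(a),np.sin(a),0]);z=np.array([0,0,-1.]);return np.stack([np.cross(yy,z),yy,z],1)
    print("now",p.round(4),"psi",round(ps,4),"t",round(o["t"],2),"F",o["contact_force"].round(1),"open",round(o["opening"],4),"tilt",R[:2,2].round(4))
    target=np.array(target,float);Rc,pc=R,p
    for k in range(1,n+1):
        a=ps+(psi-ps)*k/n
        pn=p+(target-p)*k/n
        if pivot is not None:
            # rotate about pivot: keep pivot-relative vector turning
            piv=np.array(pivot);r0=p-piv;d=a-ps
            pn=piv+Ro.from_euler('z',d).apply(r0)
        Rn=Rt(a)
        s=Rc.T@(pn-pc)*100;w=Ro.from_matrix(Rc.T@Rn).as_rotvec()
        print(k,"t",s.round(2),"w",w.round(3))
        Rc,pc=Rn,pn
E
python3 -c "
from h import *
plan([0.5745,0.167,0.2],0,11)"
```

```text
now [0.2052 0.5899 0.2413] psi 1.236 t 0.15 F [-0.3  0.5 -0.9] open 0.0854 tilt [-0.0007 -0.0015]
1 t [-4.43 -2.53  0.38] w [-0.002 -0.     0.112]
2 t [-4.69 -2.01  0.38] w [0.    0.    0.112]
3 t [-4.89 -1.48  0.38] w [0.    0.    0.112]
4 t [-5.02 -0.92  0.38] w [0.    0.    0.112]
5 t [-5.09 -0.35  0.38] w [0.    0.    0.112]
6 t [-5.1   0.22  0.38] w [0.    0.    0.112]
7 t [-5.04  0.79  0.38] w [0.    0.    0.112]
8 t [-4.92  1.35  0.38] w [0.    0.    0.112]
9 t [-4.74  1.9   0.38] w [0.    0.    0.112]
10 t [-4.5   2.42  0.38] w [0.    0.    0.112]
11 t [-4.2   2.91  0.38] w [0.    0.    0.112]
```

>>> {"method": "send_rows", "body": {"series": [{"tx":-4.4,"ty":-2.5,"tz":0.3,"wz":0.112,"jaw":0.3},{"tx":-4.7,"ty":-2.0,"tz":0.3,"wz":0.112,"jaw":0.3},{"tx":-4.9,"ty":-1.5,"tz":0.3,"wz":0.112,"jaw":0.3},{"tx":-5.0,"ty":-0.9,"tz":0.3,"wz":0.112,"jaw":0.3},{"tx":-5.1,"ty":-0.3,"tz":0.3,"wz":0.112,"jaw":0.3}], "squeeze": 40}}

```text
invalid input at $.series[0]: expected keys tx, ty, tz, wx, wy, wz, jaw
```

```bash
python3 -c "
from h import *
plan([0.5745,0.167,0.2],0,6)"
```

```text
now [0.2052 0.5899 0.2413] psi 1.236 t 0.15 F [-0.3  0.5 -0.9] open 0.0854 tilt [-0.0007 -0.0015]
1 t [-8.13 -4.63  0.69] w [-0.002 -0.     0.206]
2 t [-8.91 -2.87  0.69] w [0.    0.    0.206]
3 t [-9.3  -0.99  0.69] w [0.    0.    0.206]
4 t [-9.31  0.93  0.69] w [0.    0.    0.206]
5 t [-8.92  2.82  0.69] w [0.    0.    0.206]
6 t [-8.16  4.58  0.69] w [0.    0.    0.206]
```

>>> {"method": "send_rows", "body": {"series": [{"tx":-4.4,"ty":-2.5,"tz":0.3,"wx":0,"wy":0,"wz":0.112,"jaw":0.3},{"tx":-4.7,"ty":-2.0,"tz":0.3,"wx":0,"wy":0,"wz":0.112,"jaw":0.3},{"tx":-4.9,"ty":-1.5,"tz":0.3,"wx":0,"wy":0,"wz":0.112,"jaw":0.3},{"tx":-5.0,"ty":-0.9,"tz":0.3,"wx":0,"wy":0,"wz":0.112,"jaw":0.3},{"tx":-5.1,"ty":-0.3,"tz":0.3,"wx":0,"wy":0,"wz":0.112,"jaw":0.3}], "squeeze": 40}}

```text
t: 0.78
tool_pos: [0.3741, 0.3939, 0.2243]
tool_rot: [-1.374, -2.824, 0.005]
contact_force: [1.0, -0.3, -0.6]
opening: 0.0601
```

```bash
python3 -c "
from h import *
plan([0.5745,0.167,0.2],0,7)"
```

```text
now [0.3741 0.3939 0.2243] psi 0.665 t 0.78 F [ 1.  -0.3 -0.6] open 0.0601 tilt [-0.0017 -0.0026]
1 t [-4.32  0.25  0.35] w [-0.003  0.001  0.095]
2 t [-4.27  0.66  0.35] w [0.    0.    0.095]
3 t [-4.19  1.06  0.35] w [0.    0.    0.095]
4 t [-4.07  1.46  0.35] w [0.    0.    0.095]
5 t [-3.92  1.84  0.35] w [0.    0.    0.095]
6 t [-3.72  2.2   0.35] w [0.    0.    0.095]
7 t [-3.5   2.54  0.35] w [0.    0.    0.095]
```

>>> {"method": "send_rows", "body": {"series": [{"tx":-5.5,"ty":0.4,"tz":0.4,"wx":0,"wy":0,"wz":0.133,"jaw":0.3},{"tx":-5.4,"ty":1.1,"tz":0.4,"wx":0,"wy":0,"wz":0.133,"jaw":0.3},{"tx":-5.3,"ty":1.9,"tz":0.4,"wx":0,"wy":0,"wz":0.133,"jaw":0.3},{"tx":-5.0,"ty":2.5,"tz":0.4,"wx":0,"wy":0,"wz":0.133,"jaw":0.3},{"tx":-4.6,"ty":3.2,"tz":0.4,"wx":0,"wy":0,"wz":0.133,"jaw":0.3}]}}

```text
t: 1.4
tool_pos: [0.5635, 0.1784, 0.2027]
tool_rot: [-2.246, -2.197, 0.005]
contact_force: [0.4, 0.5, -0.6]
opening: 0.0602
```

```bash
python3 -c "
from h import *
plan([0.5745,0.167,0.104],0,3)
cv2.imwrite('pics/w1.png',ctrl.get_image('wrist')[:,:,::-1])"
```

```text
now [0.5635 0.1784 0.2027] psi -0.0219 t 1.4 F [ 0.4  0.5 -0.6] open 0.0602 tilt [-0.0021 -0.002 ]
1 t [-0.37  0.38  3.29] w [-0.002  0.002 -0.007]
2 t [-0.38  0.37  3.29] w [ 0.     0.    -0.007]
3 t [-0.38  0.37  3.29] w [ 0.     0.    -0.007]
```

View pics/w1.png

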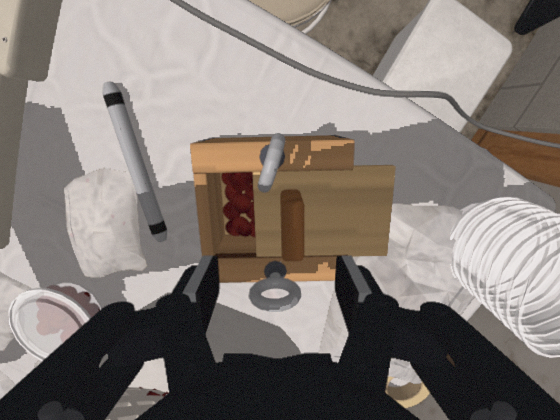

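The wrist view shows the cleat at (292,225), the left eye at (272,160), the right eye at (275,293), and the bar from (110,88) to (158,230). I'll cross-check the positions against this view.

```bash
python3 -c "
from h import *
i=ctrl.camera_info('wrist')
print('cleat',[onz('wrist',p,.12,i).round(4) for p in((281,192),(303,192),(282,259),(304,259))])
print('eye ends',[onz('wrist',p,.117,i).round(4) for p in((278,142),(266,185))])
print('bar',[onz('wrist',p,.009,i).round(4) for p in((109,86),(160,235))])
print([np.round(proj('wrist',X,i),1) for X in ((.5595,.222,.118),(.56,.114,.117),(.5745,.167,.12))])
b=cv2.imread('pics/w1.png');cv2.imwrite('pics/w1c.png',cv2.resize(b[120:320,180:400],None,fx=3,fy=3,interpolation=2))
"
```

```text
cleat [array([0.5694, 0.1967, 0.12  ]), array([0.5855, 0.1962, 0.12  ]), array([0.5687, 0.1425, 0.12  ]), array([0.5861, 0.1419, 0.12  ])]
eye ends [array([0.5683, 0.2325, 0.117 ]), array([0.5585, 0.2016, 0.117 ])]
bar [array([0.3957, 0.2884, 0.009 ]), array([0.4269, 0.1224, 0.009 ])]
[array([266.2, 157.4]), array([272.2, 288.8]), array([288.7, 229.7])]
```

View pics/w1c.png

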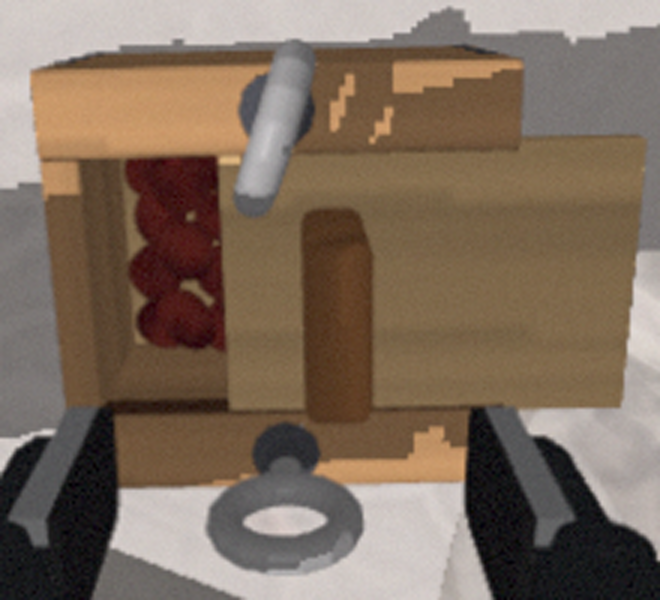

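>>> {"method": "send_rows", "body": {"series": [{"tx":-0.6,"ty":0.6,"tz":2.6,"wx":0,"wy":0,"wz":-0.02,"jaw":0.3},{"tx":-0.6,"ty":0.6,"tz":4.0,"wx":0,"wy":0,"wz":0,"jaw":0.3},{"tx":0,"ty":0,"tz":3.4,"wx":0,"wy":0,"wz":0,"jaw":0.3},{"tx":0,"ty":0,"tz":0,"wx":0,"wy":0,"wz":0,"jaw":1},{"tx":0,"ty":0,"tz":0,"wx":0,"wy":0,"wz":0,"jaw":1}], "squeeze": 40}}

```text
t: 2.08
tool_pos: [0.5803, 0.1578, 0.1005]
tool_rot: [2.232, 2.204, -0.007]
contact_force: [-2.9, 0.1, 2.1]
opening: 0.0241
```

```bash
python3 -c "
from h import *
plan([0.535,0.167,0.104],0,3)
"
```

```text
now [0.5803 0.1578 0.1005] psi -0.0124 t 2.08 F [-2.9  0.1  2.1] open 0.0241 tilt [ 0.     -0.0062]
1 t [ 0.29 -1.51 -0.12] w [ 0.     0.006 -0.004]
2 t [ 0.29 -1.51 -0.12] w [ 0.     0.    -0.004]
3 t [ 0.3  -1.51 -0.12] w [ 0.     0.    -0.004]
```

>>> {"method": "send_rows", "body": {"series": [{"tx":0,"ty":0,"tz":0,"wx":0,"wy":0,"wz":0,"jaw":1},{"tx":0,"ty":-1.0,"tz":0,"wx":0,"wy":0,"wz":0,"jaw":1},{"tx":0,"ty":-1.2,"tz":0,"wx":0,"wy":0,"wz":0,"jaw":1},{"tx":0,"ty":-1.0,"tz":0,"wx":0,"wy":0,"wz":0,"jaw":1}]}}

```text
t: 2.58
tool_pos: [0.5465, 0.1578, 0.1006]
tool_rot: [2.227, 2.206, -0.007]
contact_force: [2.9, -1.6, -7.1]
opening: 0.0174
```

```bash
python3 -c "
from h import *
plan([0.535,0.158,0.1],0,3)
"
```

```text
now [0.5465 0.1578 0.1006] psi -0.0096 t 2.58 F [ 2.9 -1.6 -7.1] open 0.0174 tilt [ 0.0017 -0.0081]
1 t [ 0.   -0.38  0.02] w [ 0.002  0.008 -0.003]
2 t [ 0.   -0.38  0.02] w [ 0.     0.    -0.003]
3 t [ 0.   -0.38  0.02] w [ 0.     0.    -0.003]
```

>>> {"method": "send_rows", "body": {"series": [{"tx":0,"ty":-0.6,"tz":0,"wx":0,"wy":0,"wz":0,"jaw":1},{"tx":0,"ty":-0.4,"tz":0,"wx":0,"wy":0,"wz":0,"jaw":1},{"tx":0,"ty":-0.3,"tz":0,"wx":0,"wy":0,"wz":0,"jaw":1}]}}

```text
t: 2.95
tool_pos: [0.536, 0.1578, 0.1007]
tool_rot: [2.221, 2.199, 0.009]
contact_force: [23.2, 0.5, -21.0]
opening: 0.0173
```

>>> {"method": "send_rows", "body": {"series": [{"tx":0,"ty":-0.4,"tz":0,"wx":0,"wy":0,"wz":0,"jaw":1}]}}

```text
t: 3.08
tool_pos: [0.536, 0.1578, 0.1007]
tool_rot: [2.217, 2.193, 0.023]
contact_force: [25.9, 0.1, -23.5]
opening: 0.0171
```

The lid hit its stop: x = 0.536 is the expected shut position, with 25 N against it. I'll release it and look.

>>> {"method": "send_rows", "body": {"series": [{"tx":0,"ty":0.1,"tz":0,"wx":0,"wy":0,"wz":0,"jaw":0.6},{"tx":0,"ty":0,"tz":0,"wx":0,"wy":0,"wz":0,"jaw":0.4},{"tx":0,"ty":0,"tz":0,"wx":0,"wy":0,"wz":0,"jaw":0.4},{"tx":0,"ty":0,"tz":-4,"wx":0,"wy":0,"wz":0,"jaw":0.4},{"tx":0,"ty":0,"tz":-6,"wx":0,"wy":0,"wz":0,"jaw":0.4}]}}

```text
t: 3.7
tool_pos: [0.5323, 0.159, 0.2013]
tool_rot: [2.223, 2.195, 0.017]
contact_force: [1.0, 0.1, 0.1]
opening: 0.0511
```

```bash
python3 -c "
from h import *
plan([0.395,0.27,0.15],0.2,5)
a=ctrl.get_image('top')[:,:,::-1];cv2.imwrite('pics/t2.png',cv2.resize(a[170:340,150:280],None,fx=4.5,fy=3.5,interpolation=2))
cv2.imwrite('pics/w2.png',ctrl.get_image('wrist')[:,:,::-1])"
```

```text
now [0.5323 0.159  0.2013] psi -0.0128 t 3.7 F [1.  0.1 0.1] open 0.0511 tilt [ 0.02   -0.0045]
1 t [ 2.19 -2.79  0.96] w [ 0.02   0.005 -0.043]
2 t [ 2.3  -2.68  1.03] w [ 0.     0.    -0.043]
3 t [ 2.41 -2.58  1.03] w [ 0.     0.    -0.043]
4 t [ 2.52 -2.47  1.03] w [ 0.     0.    -0.043]
5 t [ 2.62 -2.36  1.03] w [ 0.     0.    -0.043]
```

View pics/t2.png

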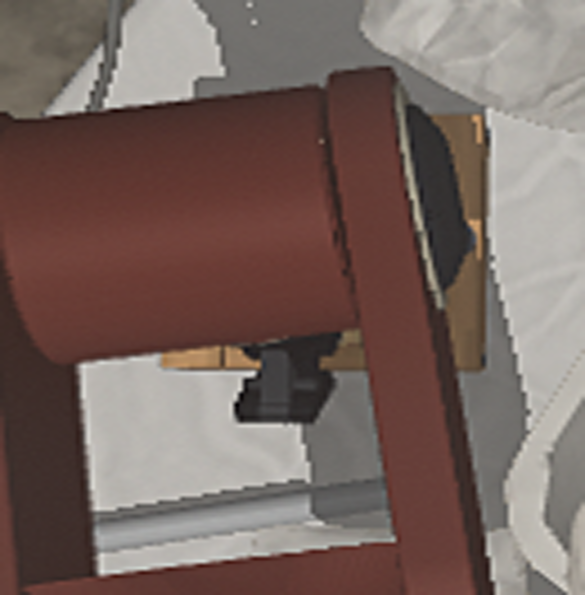

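View pics/w2.png

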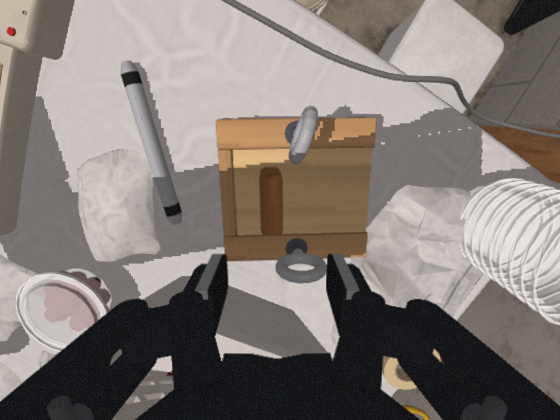

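The lid is shut: in the wrist view the plums are covered and its far edge is flush. The bar runs from (127,63) to (176,220). I'll go over its left part.

>>> {"method": "send_rows", "body": {"series": [{"tx":2.2,"ty":-2.8,"tz":0.9,"wx":0.02,"wy":0.005,"wz":-0.043,"jaw":0.45},{"tx":2.3,"ty":-2.7,"tz":1.0,"wx":0,"wy":0,"wz":-0.043,"jaw":0.45},{"tx":2.4,"ty":-2.6,"tz":1.0,"wx":0,"wy":0,"wz":-0.043,"jaw":0.45},{"tx":2.5,"ty":-2.5,"tz":1.0,"wx":0,"wy":0,"wz":-0.043,"jaw":0.45},{"tx":2.6,"ty":-2.4,"tz":1.0,"wx":0,"wy":0,"wz":-0.043,"jaw":0.45}]}}

```text
t: 4.42
tool_pos: [0.3998, 0.2733, 0.1628]
tool_rot: [1.972, 2.424, 0.037]
contact_force: [-0.1, 0.2, -0.7]
opening: 0.0474
```

```bash
python3 -c "
from h import *
plan([0.396,0.2725,0.15],0.198,2)
i=ctrl.camera_info('wrist')
cv2.imwrite('pics/w3.png',ctrl.get_image('wrist')[:,:,::-1])
print([np.round(proj('wrist',X,i),1) for X in ((.3908,.2971,.009),(.4266,.1188,.009),(.396,.2725,.009))])
"
```

```text
now [0.3998 0.2733 0.1628] psi 0.2046 t 4.42 F [-0.1  0.2 -0.7] open 0.0474 tilt [0.0277 0.0076]
1 t [-0.   -0.21  0.64] w [ 0.029 -0.002  0.003]
2 t [-0.   -0.19  0.64] w [0.    0.    0.003]
[array([269.2, 174.5]), array([269.5, 331.9]), array([269.5, 199.7])]
```

View pics/w3.png

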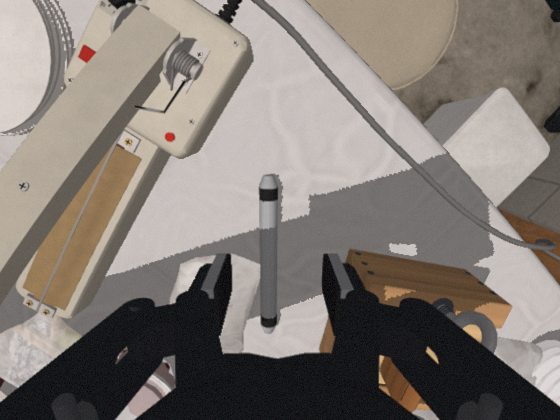

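>>> {"method": "send_rows", "body": {"series": [{"tx":0,"ty":-0.4,"tz":3.5,"wx":0.028,"wy":0,"wz":0.005,"jaw":0.45},{"tx":0,"ty":0,"tz":5.0,"wx":0,"wy":0,"wz":0,"jaw":0.45},{"tx":0,"ty":0,"tz":3.5,"wx":0,"wy":0,"wz":0,"jaw":0.45}]}}

```text
t: 4.85
tool_pos: [0.3947, 0.2777, 0.0427]
tool_rot: [-1.98, -2.437, -0.014]
contact_force: [-0.1, 0.2, 0.6]
opening: 0.0473
```

```bash
python3 -c "
from h import *
plan([0.396,0.2725,0.017],0.198,1)
cv2.imwrite('pics/w4.png',ctrl.get_image('wrist')[:,:,::-1])
"
```

```text
now [0.3947 0.2777 0.0427] psi 0.206 t 4.85 F [-0.1  0.2  0.6] open 0.0473 tilt [0.0041 0.0078]
1 t [-0.55  0.    2.56] w [ 0.006 -0.007  0.008]
```

View pics/w4.png

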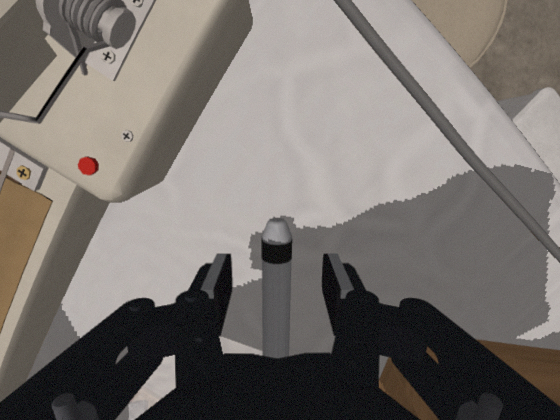

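The bar lies centred between the open fingers, with its left end at (277,222). I'll lower and grip it.

>>> {"method": "send_rows", "body": {"series": [{"tx":-0.5,"ty":0,"tz":1.6,"wx":0.006,"wy":-0.006,"wz":0.006,"jaw":0.45},{"tx":0,"ty":0,"tz":0.9,"wx":0,"wy":0,"wz":0,"jaw":0.45},{"tx":0,"ty":0,"tz":0,"wx":0,"wy":0,"wz":0,"jaw":1},{"tx":0,"ty":0,"tz":0,"wx":0,"wy":0,"wz":0,"jaw":1},{"tx":0,"ty":0,"tz":0,"wx":0,"wy":0,"wz":0,"jaw":1}], "squeeze": 60}}

```text
t: 5.52
tool_pos: [0.3958, 0.2722, 0.0158]
tool_rot: [-1.989, -2.43, 0.003]
contact_force: [0.3, -0.1, -0.3]
opening: 0.0164
```

```bash
python3 -c "
from h import *
plan([0.396,0.2725,0.017],0.198,1)
cv2.imwrite('pics/w5.png',ctrl.get_image('wrist')[:,:,::-1])
"
```

```text
now [0.3958 0.2722 0.0158] psi 0.1987 t 5.53 F [ 0.3 -0.1 -0.3] open 0.0164 tilt [-0.0024 -0.0004]
1 t [ 0.03  0.03 -0.12] w [-0.002 -0.     0.001]
```

View pics/w5.png

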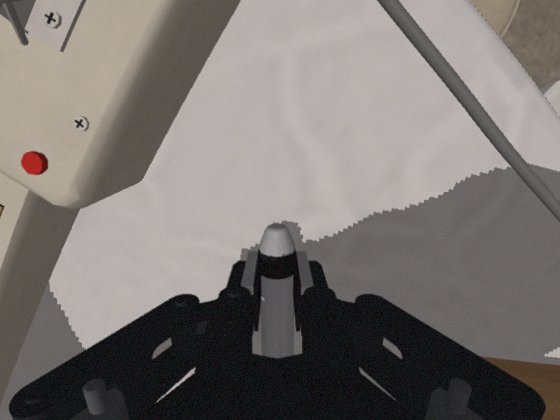

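>>> {"method": "send_rows", "body": {"series": [{"tx":1.5,"ty":0,"tz":-1.0,"wx":0,"wy":0,"wz":0,"jaw":1},{"tx":2.0,"ty":0,"tz":-2.0,"wx":0,"wy":0,"wz":0,"jaw":1},{"tx":2.0,"ty":0,"tz":-3.0,"wx":0,"wy":0,"wz":0,"jaw":1},{"tx":1.5,"ty":0,"tz":-4.0,"wx":0,"wy":0,"wz":0,"jaw":1},{"tx":1.0,"ty":0,"tz":-4.0,"wx":0,"wy":0,"wz":0,"jaw":1}]}}

```text
t: 6.2
tool_pos: [0.3771, 0.355, 0.1597]
tool_rot: [-1.988, -2.427, 0.008]
contact_force: [-0.7, 1.0, -0.2]
opening: 0.0161
```

```bash
python3 -c "
from h import *
plan([0.396,0.2725,0.017],0.198,1)
cv2.imwrite('pics/s6.png',ctrl.get_image('scene')[:,:,::-1])
a=ctrl.get_image('top')[:,:,::-1];cv2.imwrite('pics/t6.png',cv2.resize(a[150:350,100:290],None,fx=3,fy=3,interpolation=2))
"
```

```text
now [0.3771 0.355  0.1597] psi 0.1981 t 6.2 F [-0.7  1.  -0.2] open 0.0161 tilt [-0.0066 -0.0011]
1 t [-8.47  0.33 14.27] w [-0.007 -0.     0.   ]
```

View pics/s6.png

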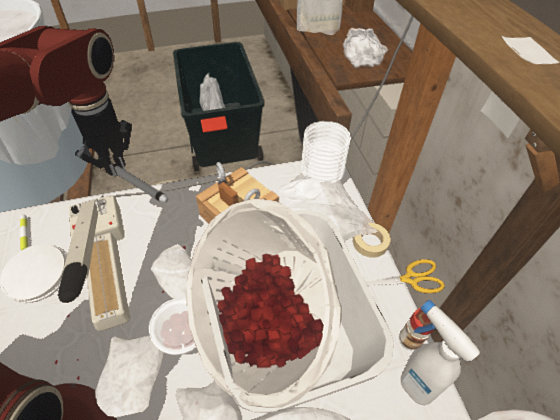

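View pics/t6.png

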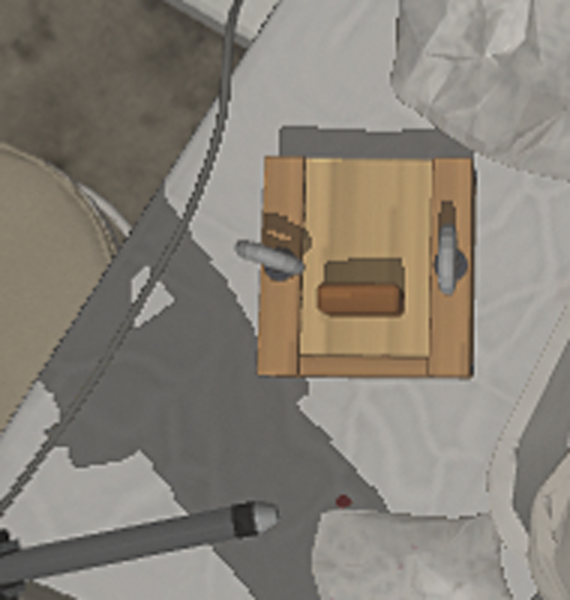

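The lid's front edge is flush, the bar tip is at about (275,516) in this crop, and the left loop runs from (238,247) to (302,266). I'll measure the loop and the bar tip more precisely.

```bash
python3 - <<'E'
from h import *
o,R=st();g=o["tool_pos"]+R[:,2]*0.0068
for L in(.153,.155,.157):
    t=g-R[:,0]*L;print(L,t.round(4),"top",np.round(proj("top",t),1),"scene",np.round(proj("scene",t),1))
for th in(1.1,1.2,1.25):
  for c in [(.5595,.222,.118)]:
    c=np.array(c);e=np.array([np.cos(th),np.sin(th),0])*.022
    print(th,"top",np.round(proj("top",c+e),1),np.round(proj("top",c-e),1),"scene",np.round(proj("scene",c+[0,0,.022]),1),np.round(proj("scene",c+e),1),np.round(proj("scene",c-e),1))
a=ctrl.get_image('top')[:,:,::-1]
b=ctrl.get_image('scene')[:,:,::-1]
A=cv2.resize(a[220:255,172:204],None,fx=14,fy=14,interpolation=2)
B=cv2.resize(b[155:190,205:237],None,fx=14,fy=14,interpolation=2)
cv2.imwrite("pics/ab.png",np.hstack([A,B])[:,:800*1])
print("tipcrop");cv2.imwrite("pics/tip.png",np.hstack([cv2.resize(a[305:340,150:200],None,fx=8,fy=8),cv2.resize(b[180:215,140:190],None,fx=8,fy=8)]))
E
```

```text
0.153 [0.4103 0.2074 0.1572] top [191.6 320.9] scene [164.8 196.7]
0.155 [0.4107 0.2055 0.1572] top [192.8 320.6] scene [165.5 197.2]
0.157 [0.4111 0.2035 0.1572] top [194.  320.4] scene [166.2 197.6]
1.1 top [179.6 230.1] [200.7 241.1] scene [218.9 163.9] [218.  164.5] [221.8 177.6]
1.2 top [179.1 231.1] [201.3 240. ] scene [218.9 163.9] [217.  164.7] [222.8 177.4]
1.25 top [178.8 231.7] [201.5 239.5] scene [218.9 163.9] [216.6 164.8] [223.2 177.2]
tipcrop
```

View pics/ab.png

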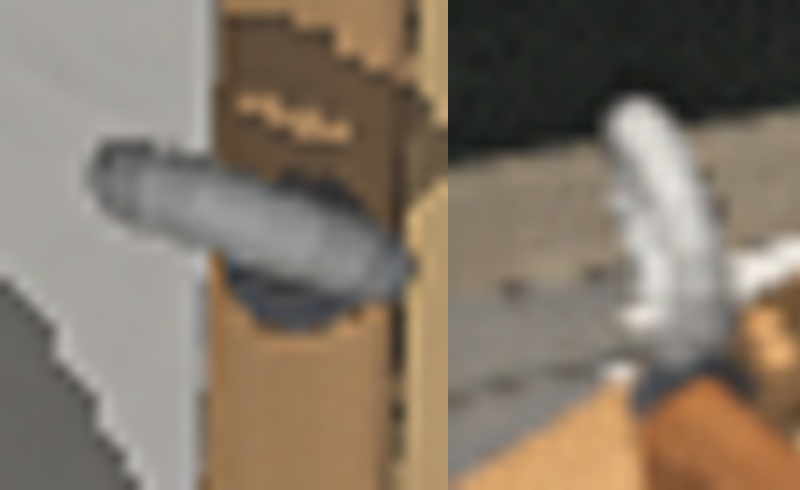

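View pics/tip.png

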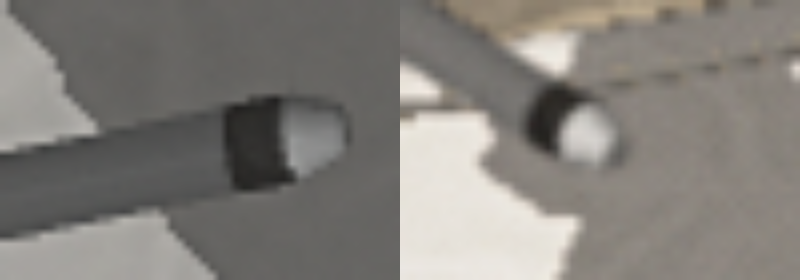

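```bash
python3 - <<'E'
from h import *
plan([.3895,.298,.125],1.15,6)
E
```

```text
now [0.3779 0.3547 0.1593] psi 0.1981 t 6.4 F [-0.3  0.3 -0.8] open 0.0162 tilt [-0.0047 -0.0001]
1 t [-0.97  0.01  0.57] w [-0.005 -0.001 -0.159]
2 t [-0.95 -0.15  0.57] w [ 0.     0.    -0.159]
3 t [-0.92 -0.3   0.57] w [ 0.     0.    -0.159]
4 t [-0.86 -0.44  0.57] w [ 0.     0.    -0.159]
5 t [-0.78 -0.57  0.57] w [ 0.     0.    -0.159]
6 t [-0.68 -0.69  0.57] w [ 0.     0.    -0.159]
```

>>> {"method": "send_rows", "body": {"series": [{"tx":-1.0,"ty":0,"tz":0.5,"wx":-0.005,"wy":0,"wz":-0.16,"jaw":1},{"tx":-1.0,"ty":-0.2,"tz":0.6,"wx":0,"wy":0,"wz":-0.16,"jaw":1},{"tx":-0.9,"ty":-0.3,"tz":0.6,"wx":0,"wy":0,"wz":-0.16,"jaw":1},{"tx":-0.9,"ty":-0.4,"tz":0.6,"wx":0,"wy":0,"wz":-0.16,"jaw":1},{"tx":-0.8,"ty":-0.6,"tz":0.6,"wx":0,"wy":0,"wz":-0.16,"jaw":1}]}}

```text
t: 7.02
tool_pos: [0.3827, 0.3027, 0.121]
tool_rot: [-0.845, -3.015, 0.015]
contact_force: [1.0, 0.2, -1.0]
opening: 0.0161
```

```bash
python3 - <<'E'
from h import *
plan([.3895,.298,.125],1.15,2)
E
```

```text
now [0.3827 0.3027 0.121 ] psi 1.0245 t 7.03 F [ 1.   0.2 -1. ] open 0.0161 tilt [-0.0131 -0.0063]
1 t [-0.41 -0.03 -0.2 ] w [-0.012 -0.008 -0.063]
2 t [-0.41 -0.05 -0.2 ] w [ 0.     0.    -0.063]
```

>>> {"method": "send_rows", "body": {"series": [{"tx":-0.4,"ty":0,"tz":-0.2,"wx":-0.012,"wy":-0.008,"wz":-0.063,"jaw":1},{"tx":-0.3,"ty":-0.1,"tz":-0.2,"wx":0,"wy":0,"wz":-0.063,"jaw":1}]}}

```text
t: 7.28
tool_pos: [0.3853, 0.2959, 0.1198]
tool_rot: [-0.649, -3.066, 0.009]
contact_force: [0.3, 0.8, -1.3]
opening: 0.0164
```

```bash
cat > chk.py <<'E'
from h import *
import sys
C=np.array([.5593,.222,.118])
def chk(tag,crop=(200,290,150,260)):
    o,R=st();g=o["tool_pos"]+R[:,2]*0.0068;tip=g-R[:,0]*.156
    d=-R[:,0];v=C-g
    s=v@d; lat=v-s*d
    print("t",round(o["t"],2),"TCP",o["tool_pos"].round(4),"psi",round(np.arctan2(R[1,1],R[0,1]),3),"tip past loop",round((.156-s)*1000,1),"lat(loop-bar) along tool y,z mm",(lat@R[:,1]*1000).round(1),(lat@R[:,2]*1000).round(1),"F",o["contact_force"].round(1),"M",o["wrist_torque"].round(2))
    a=ctrl.get_image('top')[:,:,::-1];b=ctrl.get_image('scene')[:,:,::-1]
    A=cv2.resize(a[205:285,145:225],None,fx=5,fy=5,interpolation=2);B=cv2.resize(b[140:220,180:260],None,fx=5,fy=5,interpolation=2)
    cv2.imwrite(f"pics/k{tag}.png",np.hstack([A,B]))
if len(sys.argv)>1: chk(sys.argv[1])
E
python3 chk.py 1
```

```text
t 7.28 TCP [0.3853 0.2959 0.1198] psi 1.154 tip past loop -33.0 lat(loop-bar) along tool y,z mm 2.9 -6.1 F [ 0.3  0.8 -1.3] M [ 0.05  0.04 -0.01]
```

View pics/k1.png

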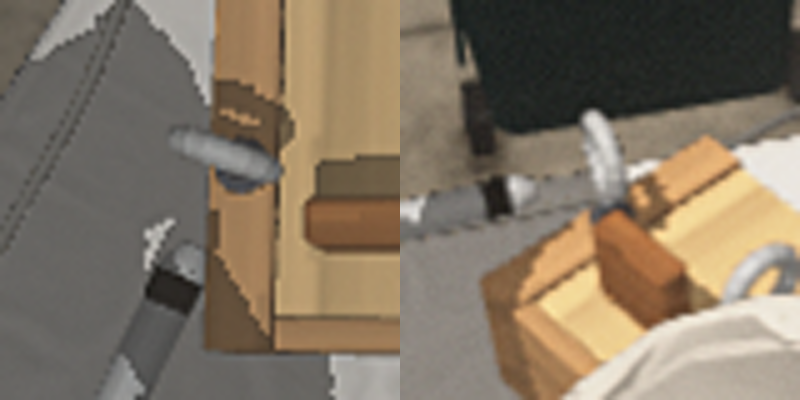

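The bar tip points at the left loop. I'll trim height and side before inserting.

>>> {"method": "send_rows", "body": {"series": [{"tx":0,"ty":0.3,"tz":-0.6,"wx":0,"wy":0,"wz":0,"jaw":1},{"tx":0,"ty":0,"tz":0,"wx":0,"wy":0,"wz":0,"jaw":1}]}}

```text
t: 7.62
tool_pos: [0.3859, 0.2987, 0.125]
tool_rot: [-0.655, -3.063, 0.012]
contact_force: [0.1, -0.2, 0.1]
opening: 0.0161
```

```bash
python3 chk.py 2
```

```text
t 7.62 TCP [0.3859 0.2987 0.125 ] psi 1.15 tip past loop -33.6 lat(loop-bar) along tool y,z mm 1.0 -1.2 F [ 0.1 -0.2  0.1] M [0.02 0.07 0.02]
```

View pics/k2.png

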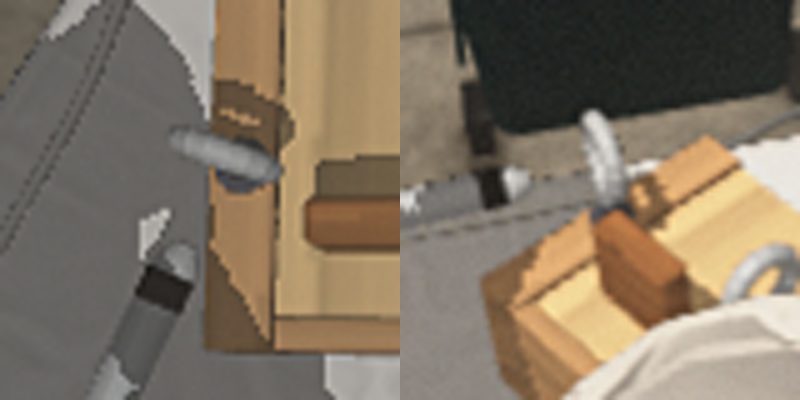

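>>> {"method": "send_rows", "body": {"series": [{"tx":-1.2,"ty":0.05,"tz":-0.1,"wx":0,"wy":0,"wz":0,"jaw":1},{"tx":-1.2,"ty":0,"tz":0,"wx":0,"wy":0,"wz":0,"jaw":1},{"tx":-0.8,"ty":0,"tz":0,"wx":0,"wy":0,"wz":0,"jaw":1}]}}

```text
t: 8.1
tool_pos: [0.4168, 0.2851, 0.1254]
tool_rot: [-0.654, -3.063, 0.013]
contact_force: [1.0, 0.3, -1.1]
opening: 0.0162
```

```bash
python3 chk.py 3
```

```text
t 8.1 TCP [0.4168 0.2851 0.1254] psi 1.15 tip past loop 0.1 lat(loop-bar) along tool y,z mm 0.6 -0.6 F [ 1.   0.3 -1.1] M [ 0.03  0.01 -0.01]
```

View pics/k3.png

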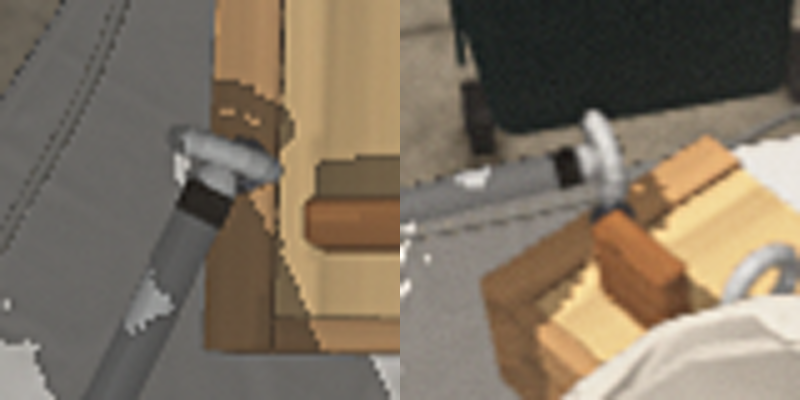

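The tip is in the loop with no contact force. I'll push on about 23 mm.

>>> {"method": "send_rows", "body": {"series": [{"tx":-0.8,"ty":0,"tz":0,"wx":0,"wy":0,"wz":0,"jaw":1},{"tx":-0.8,"ty":0,"tz":0,"wx":0,"wy":0,"wz":0,"jaw":1},{"tx":-0.7,"ty":0,"tz":0,"wx":0,"wy":0,"wz":0,"jaw":1}]}}

```text
t: 8.57
tool_pos: [0.4389, 0.2752, 0.1251]
tool_rot: [-0.654, -3.063, 0.013]
contact_force: [-0.3, 0.1, -0.3]
opening: 0.0164
```

```bash
python3 chk.py 4
```

```text
t 8.57 TCP [0.4389 0.2752 0.1251] psi 1.15 tip past loop 24.3 lat(loop-bar) along tool y,z mm 0.7 -0.7 F [-0.3  0.1 -0.3] M [ 0.02  0.01 -0.05]
```

View pics/k4.png

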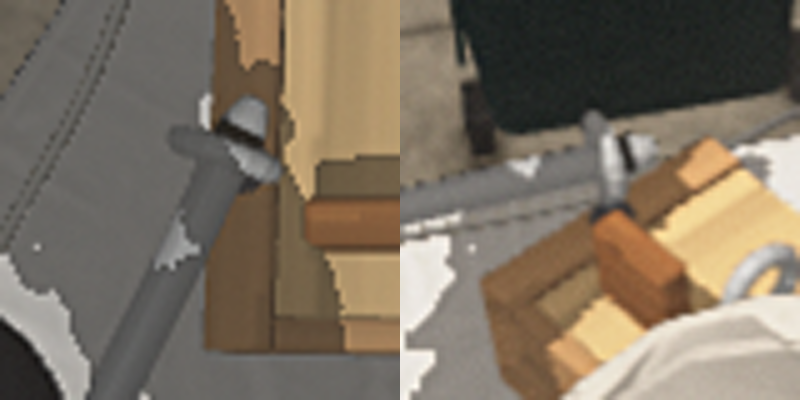

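>>> {"method": "send_rows", "body": {"series": [{"tx":-0.15,"ty":1.97,"tz":0,"wx":0,"wy":0,"wz":0.15,"jaw":1},{"tx":-0.15,"ty":1.97,"tz":0,"wx":0,"wy":0,"wz":0.15,"jaw":1},{"tx":-0.15,"ty":1.97,"tz":0,"wx":0,"wy":0,"wz":0.15,"jaw":1}]}}

```text
t: 9.05
tool_pos: [0.4764, 0.323, 0.1251]
tool_rot: [-1.343, -2.835, 0.011]
contact_force: [2.3, -0.2, -0.7]
opening: 0.016
```

```bash
python3 chk.py 5
```

```text
t 9.05 TCP [0.4764 0.323  0.1251] psi 0.686 tip past loop 25.4 lat(loop-bar) along tool y,z mm 0.3 0.2 F [ 2.3 -0.2 -0.7] M [ 0.04 -0.34  0.3 ]
```

>>> {"method": "send_rows", "body": {"series": [{"tx":-0.1,"ty":1.6,"tz":0,"wx":0,"wy":0,"wz":0.12,"jaw":1},{"tx":-0.1,"ty":1.6,"tz":0,"wx":0,"wy":0,"wz":0.12,"jaw":1},{"tx":-0.1,"ty":1.6,"tz":0,"wx":0,"wy":0,"wz":0.12,"jaw":1}]}}

```text
t: 9.52
tool_pos: [0.5168, 0.3462, 0.1238]
tool_rot: [-1.824, -2.551, 0.017]
contact_force: [-0.2, 0.1, -1.3]
opening: 0.0157
```

```bash
python3 chk.py 6
```

```text
t 9.53 TCP [0.5168 0.3462 0.1238] psi 0.329 tip past loop 24.8 lat(loop-bar) along tool y,z mm 0.2 -0.8 F [-0.2  0.1 -1.3] M [ 0.03 -0.11  0.26]
```

View pics/k6.png

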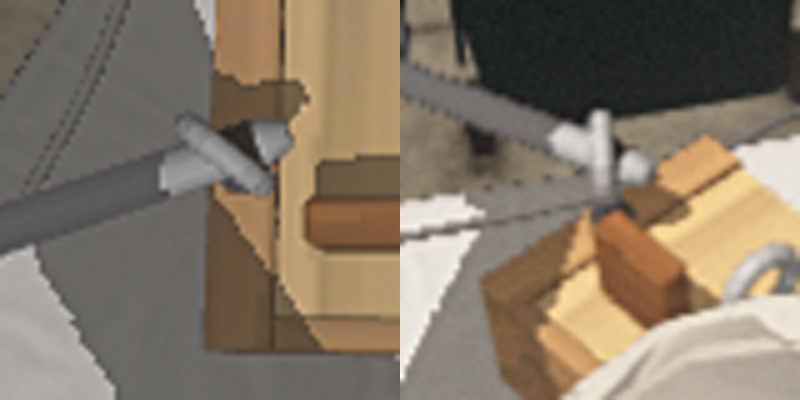

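The eye is coming along (the ring is visibly turned) and the forces are small. I'll continue the arc.

>>> {"method": "send_rows", "body": {"series": [{"tx":-0.1,"ty":1.65,"tz":0,"wx":0,"wy":0,"wz":0.125,"jaw":1},{"tx":-0.1,"ty":1.65,"tz":-0.05,"wx":0,"wy":0,"wz":0.125,"jaw":1},{"tx":-0.1,"ty":1.65,"tz":-0.05,"wx":0,"wy":0,"wz":0.125,"jaw":1},{"tx":-0.1,"ty":1.65,"tz":0,"wx":0,"wy":0,"wz":0.125,"jaw":1}]}}

```text
t: 10.12
tool_pos: [0.5799, 0.3519, 0.1235]
tool_rot: [-2.391, -2.029, 0.02]
contact_force: [0.7, 2.3, -0.6]
opening: 0.0162
```

```bash
python3 chk.py 7
```

```text
t 10.12 TCP [0.5799 0.3519 0.1235] psi -0.164 tip past loop 24.5 lat(loop-bar) along tool y,z mm 1.0 -0.4 F [ 0.7  2.3 -0.6] M [ 0.33 -0.15  0.27]
```

View pics/k7.png

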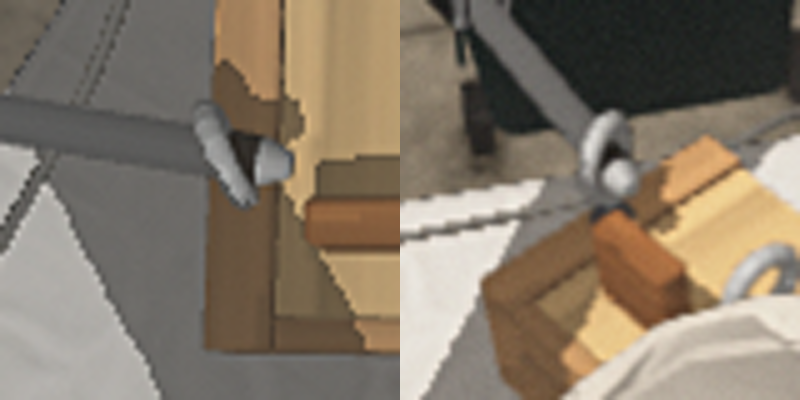

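>>> {"method": "send_rows", "body": {"series": [{"tx":-0.1,"ty":1.75,"tz":0,"wx":0,"wy":0,"wz":0.125,"jaw":1},{"tx":-0.05,"ty":1.7,"tz":0,"wx":0,"wy":0,"wz":0.125,"jaw":1},{"tx":-0.05,"ty":1.6,"tz":0,"wx":0,"wy":0,"wz":0.12,"jaw":1}]}}

```text
t: 10.6
tool_pos: [0.6247, 0.3363, 0.1224]
tool_rot: [-2.718, -1.565, 0.026]
contact_force: [-0.5, 0.5, -0.3]
opening: 0.0162
```

```bash
python3 chk.py 8
```

```text
t 10.6 TCP [0.6247 0.3363 0.1224] psi -0.526 tip past loop 24.4 lat(loop-bar) along tool y,z mm 0.9 -0.9 F [-0.5  0.5 -0.3] M [ 0.3  -0.09  0.14]
```

View pics/k8.png

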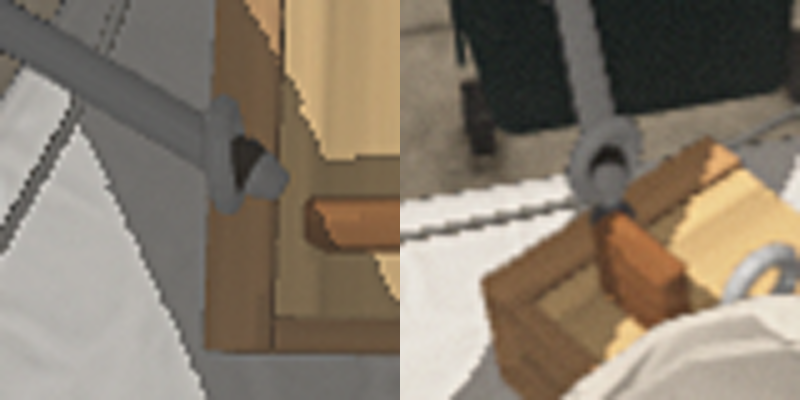

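The ring is about 0.06 rad short of in line, so one small step more.

>>> {"method": "send_rows", "body": {"series": [{"tx":0,"ty":0.95,"tz":-0.05,"wx":0,"wy":0,"wz":0.07,"jaw":1},{"tx":0,"ty":0,"tz":0,"wx":0,"wy":0,"wz":0,"jaw":1}]}}

```text
t: 10.95
tool_pos: [0.6315, 0.3319, 0.1227]
tool_rot: [-2.762, -1.482, 0.026]
contact_force: [1.9, 2.5, -0.7]
opening: 0.016
```

```bash
python3 chk.py 9; python3 - <<'E'
from h import *
a=ctrl.get_image('top')[:,:,::-1];A=cv2.resize(a[215:250,175:260],None,fx=9,fy=9,interpolation=2);cv2.imwrite("pics/z9.png",A)
for th in (0,.05):
  c=np.array([.5593,.222,.117]);e=np.array([np.cos(th),np.sin(th),0])*.022
  for X in (c+e,c-e,c+e-[0,.108,0],c-e-[0,.108,0]): print(th,((np.array(proj("top",X))-[175,215])*9).round(0))
E
```

```text
t 10.95 TCP [0.6315 0.3319 0.1227] psi -0.586 tip past loop 24.5 lat(loop-bar) along tool y,z mm 0.7 -0.6 F [ 1.9  2.5 -0.7] M [ 0.48 -0.44  0.04]
0 [141.  79.]
0 [133. 295.]
0 [672.  84.]
0 [668. 300.]
0.05 [136.  79.]
0.05 [139. 295.]
0.05 [666.  84.]
0.05 [673. 299.]
```

View pics/z9.png

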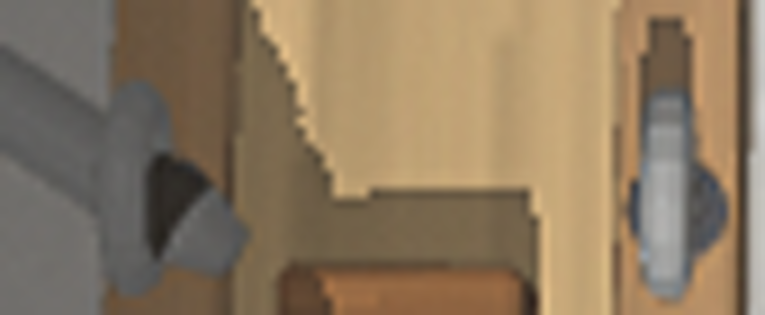

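The left ring's ends at (138,82)/(130,295) match the projection for turn 0, at (141,79)/(133,295). I'll swing the bar back to the common axis.

>>> {"method": "send_rows", "body": {"series": [{"tx":-0.15,"ty":-1.95,"tz":-0.05,"wx":0,"wy":0,"wz":-0.15,"jaw":1},{"tx":-0.15,"ty":-1.95,"tz":0,"wx":0,"wy":0,"wz":-0.15,"jaw":1},{"tx":-0.15,"ty":-1.95,"tz":0,"wx":0,"wy":0,"wz":-0.15,"jaw":1},{"tx":-0.1,"ty":-1.7,"tz":0,"wx":0,"wy":0,"wz":-0.13,"jaw":1}]}}

```text
t: 11.6
tool_pos: [0.5553, 0.3517, 0.1238]
tool_rot: [-2.192, -2.236, 0.035]
contact_force: [0.6, 0.5, -0.4]
opening: 0.0162
```

```bash
python3 chk.py 10; python3 - <<'E'
from h import *
plan([.5593,.352,.1238],0.006,1)
a=ctrl.get_image('top')[:,:,::-1];A=cv2.resize(a[205:265,135:265],None,fx=6,fy=6,interpolation=2);cv2.imwrite("pics/z10.png",A)
E
```

```text
t 11.6 TCP [0.5553 0.3517 0.1238] psi 0.019 tip past loop 26.3 lat(loop-bar) along tool y,z mm 1.6 0.1 F [ 0.6  0.5 -0.4] M [ 0.15 -0.11  0.1 ]
now [0.5551 0.3519 0.1238] psi 0.0154 t 11.7 F [ 1.2  0.4 -0.4] open 0.0161 tilt [-0.0225 -0.0087]
1 t [ 0.    0.42 -0.01] w [-0.023  0.009  0.009]
```

View pics/z10.png

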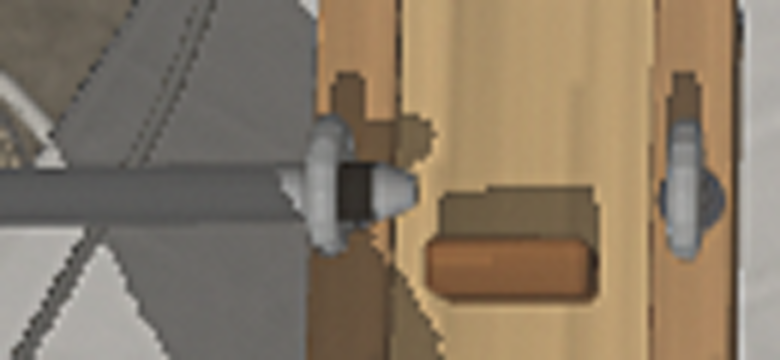

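>>> {"method": "send_rows", "body": {"series": [{"tx":0,"ty":0.4,"tz":0,"wx":-0.023,"wy":0.009,"wz":0.01,"jaw":1},{"tx":-1.5,"ty":0,"tz":0,"wx":0,"wy":0,"wz":0,"jaw":1},{"tx":-1.8,"ty":0,"tz":0,"wx":0,"wy":0,"wz":0,"jaw":1},{"tx":-1.5,"ty":0,"tz":0,"wx":0,"wy":0,"wz":0,"jaw":1}]}}

```text
t: 12.25
tool_pos: [0.5613, 0.3001, 0.1238]
tool_rot: [2.222, 2.219, 0.002]
contact_force: [-0.1, 0.0, -1.2]
opening: 0.0158
```

```bash
python3 chk.py 11; python3 - <<'E'
from h import *
plan([.5595,.243,.1238],0.006,6)
a=ctrl.get_image('top')[:,:,::-1];A=cv2.resize(a[205:265,135:265],None,fx=6,fy=6,interpolation=2);cv2.imwrite("pics/z11.png",A)
E
```

```text
t 12.25 TCP [0.5613 0.3001 0.1238] psi -0.001 tip past loop 77.9 lat(loop-bar) along tool y,z mm -1.9 -0.9 F [-0.1  0.  -1.2] M [ 0.04  0.02 -0.04]
now [0.5614 0.2997 0.1238] psi -0.0028 t 12.35 F [ 0.6 -0.1 -0.4] open 0.016 tilt [ 0.0019 -0.0007]
1 t [-0.95 -0.03  0.  ] w [ 0.002  0.001 -0.001]
2 t [-0.95 -0.03 -0.  ] w [ 0.     0.    -0.001]
3 t [-0.95 -0.03 -0.  ] w [ 0.     0.    -0.001]
4 t [-0.95 -0.03 -0.  ] w [ 0.     0.    -0.001]
5 t [-0.95 -0.03 -0.  ] w [ 0.     0.    -0.001]
6 t [-0.95 -0.04 -0.  ] w [ 0.     0.    -0.001]
```

View pics/z11.png

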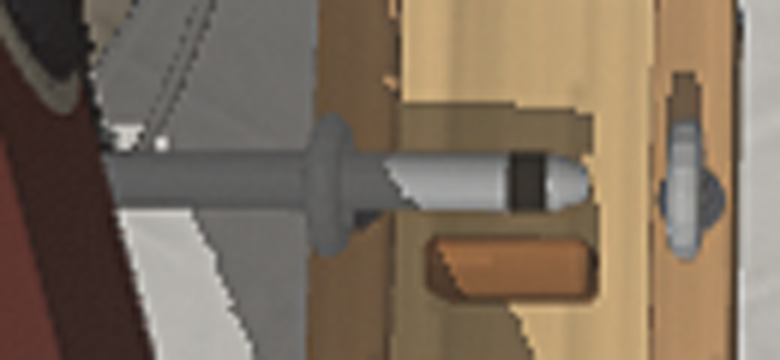

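View pics/k11.png

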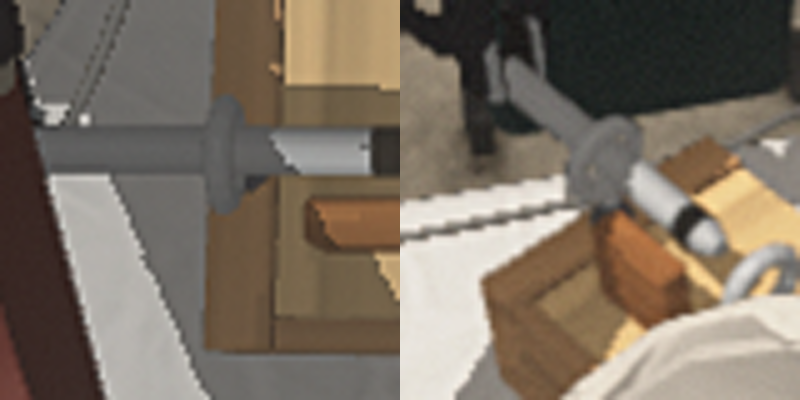

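The bar is about 2 mm too far in +x (row 182 against 189 for the right eye). I'll trim that and slide.

>>> {"method": "send_rows", "body": {"series": [{"tx":-0.4,"ty":-0.2,"tz":0,"wx":0,"wy":0,"wz":-0.006,"jaw":1},{"tx":-1.2,"ty":0,"tz":0,"wx":0,"wy":0,"wz":0,"jaw":1},{"tx":-1.2,"ty":0,"tz":0,"wx":0,"wy":0,"wz":0,"jaw":1}]}}

```text
t: 12.78
tool_pos: [0.5593, 0.2722, 0.124]
tool_rot: [2.214, 2.227, 0.003]
contact_force: [-1.1, -1.1, -0.7]
opening: 0.016
```

```bash
python3 chk.py 12; python3 - <<'E'
from h import *
plan([.5595,.243,.1238],0.006,3)
a=ctrl.get_image('top')[:,:,::-1];A=cv2.resize(a[205:265,135:265],None,fx=6,fy=6,interpolation=2);cv2.imwrite("pics/z12.png",A)
E
```

```text
t 12.78 TCP [0.5593 0.2722 0.124 ] psi 0.006 tip past loop 105.8 lat(loop-bar) along tool y,z mm -0.3 -0.8 F [-1.1 -1.1 -0.7] M [ 0.02 -0.03  0.01]
now [0.5594 0.2715 0.124 ] psi 0.0041 t 12.88 F [ 0.3  0.9 -0.1] open 0.0159 tilt [0.0022 0.0001]
1 t [-0.95 -0.    0.01] w [ 0.002 -0.    -0.001]
2 t [-0.95 -0.    0.01] w [ 0.     0.    -0.001]
3 t [-0.95 -0.    0.01] w [ 0.     0.    -0.001]
```

View pics/z12.png

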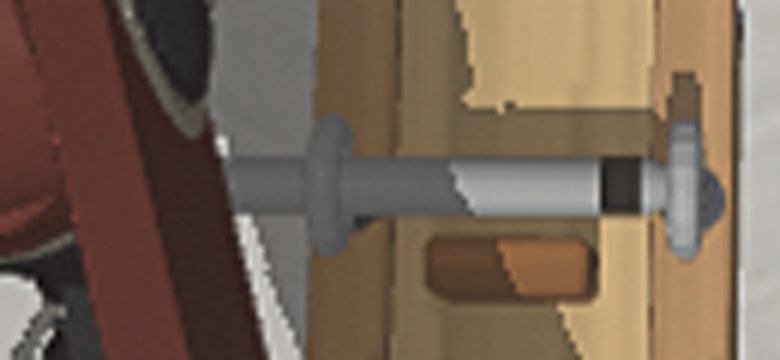

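```bash
python3 - <<'E'
from h import *
b=ctrl.get_image('scene')[:,:,::-1];cv2.imwrite("pics/s12.png",cv2.resize(b[140:220,190:290],None,fx=7,fy=7,interpolation=2))
E
```

```text
(no output)
```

View pics/s12.png

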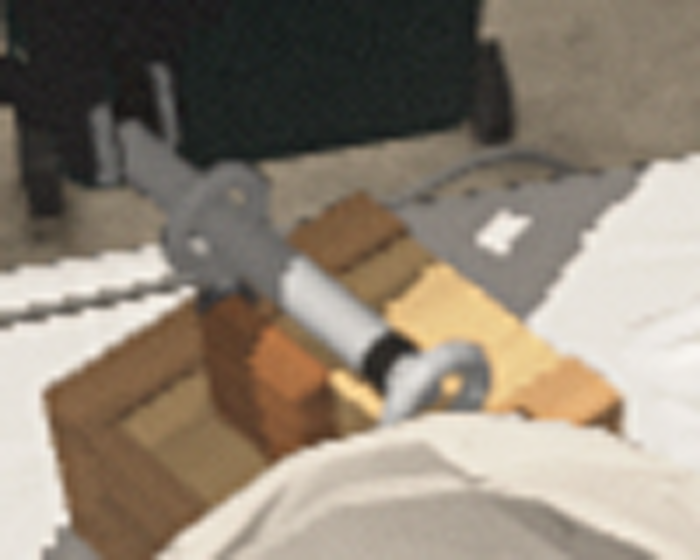

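The tip is entering the right eye. I'll slide on in small steps and watch the force.

>>> {"method": "send_rows", "body": {"series": [{"tx":-0.6,"ty":0,"tz":0,"wx":0,"wy":0,"wz":0,"jaw":1},{"tx":-0.6,"ty":0,"tz":0,"wx":0,"wy":0,"wz":0,"jaw":1}]}}

```text
t: 13.22
tool_pos: [0.5595, 0.2605, 0.1242]
tool_rot: [2.214, 2.227, 0.004]
contact_force: [0.5, -0.2, -1.5]
opening: 0.0156
```

```bash
python3 chk.py 13; python3 - <<'E'
from h import *
b=ctrl.get_image('scene')[:,:,::-1];cv2.imwrite("pics/s13.png",cv2.resize(b[140:220,190:290],None,fx=7,fy=7,interpolation=2))
E
```

```text
t 13.22 TCP [0.5595 0.2605 0.1242] psi 0.006 tip past loop 117.5 lat(loop-bar) along tool y,z mm -0.4 -0.7 F [ 0.5 -0.2 -1.5] M [ 0.05 -0.01 -0.08]
```

View pics/s13.png

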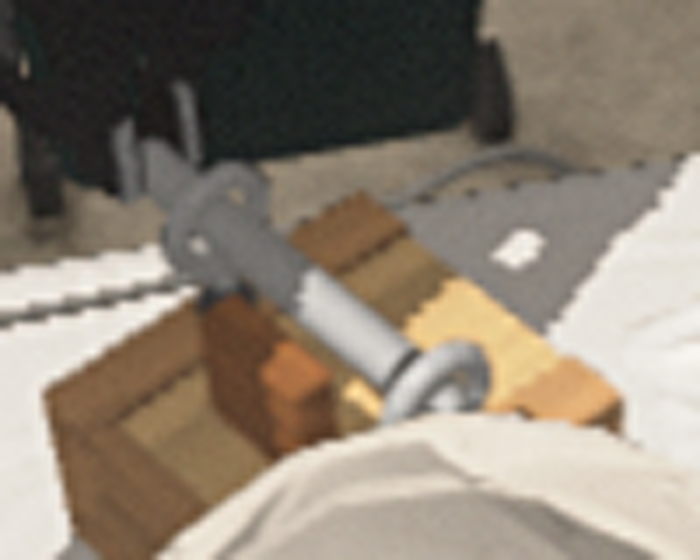

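>>> {"method": "send_rows", "body": {"series": [{"tx":-0.9,"ty":0,"tz":0,"wx":0,"wy":0,"wz":0,"jaw":1},{"tx":-0.8,"ty":0,"tz":0,"wx":0,"wy":0,"wz":0,"jaw":1},{"tx":0,"ty":0,"tz":0.15,"wx":0,"wy":0,"wz":0,"jaw":1}]}}

```text
t: 13.75
tool_pos: [0.5597, 0.2423, 0.1228]
tool_rot: [2.215, 2.226, 0.004]
contact_force: [0.4, -0.8, -0.9]
opening: 0.0161
```

```bash
python3 chk.py 14; python3 - <<'E'
from h import *
a=ctrl.get_image('top')[:,:,::-1];A=cv2.resize(a[205:265,135:265],None,fx=6,fy=6,interpolation=2);cv2.imwrite("pics/z14.png",A)
E
```

```text
t 13.75 TCP [0.5597 0.2423 0.1228] psi 0.005 tip past loop 135.7 lat(loop-bar) along tool y,z mm -0.5 -2.1 F [ 0.4 -0.8 -0.9] M [ 0.08 -0.02  0.03]
```

View pics/z14.png

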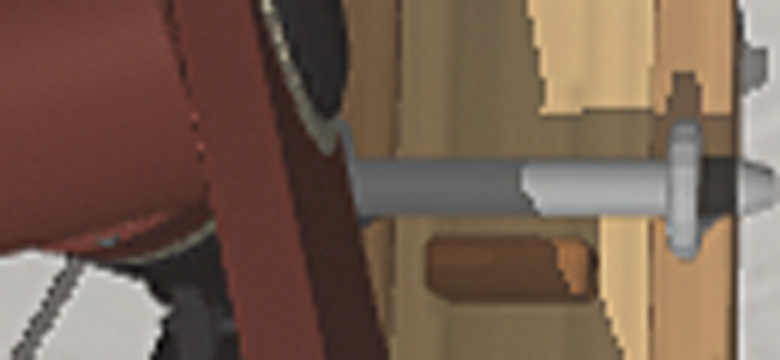

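The bar is through both eyes, with its tip at (775,187) beyond the right eye. I'll release and withdraw upwards.

>>> {"method": "send_rows", "body": {"series": [{"tx":0,"ty":0,"tz":0,"wx":0,"wy":0,"wz":0,"jaw":0.6},{"tx":0,"ty":0,"tz":0,"wx":0,"wy":0,"wz":0,"jaw":0.5},{"tx":0,"ty":0,"tz":0,"wx":0,"wy":0,"wz":0,"jaw":0.5},{"tx":0.2,"ty":0,"tz":-3.0,"wx":0,"wy":0,"wz":0,"jaw":0.5},{"tx":1.0,"ty":0,"tz":-5.0,"wx":0,"wy":0,"wz":0,"jaw":0.5}]}}

```text
t: 14.52
tool_pos: [0.5563, 0.2542, 0.1985]
tool_rot: [-2.212, -2.225, 0.011]
contact_force: [1.1, 0.4, 0.4]
opening: 0.0429
```

>>> {"method": "send_rows", "body": {"series": [{"tx":4.0,"ty":0,"tz":-3.0,"wx":0,"wy":0,"wz":0,"jaw":0.5},{"tx":5.0,"ty":0,"tz":0,"wx":0,"wy":0,"wz":0,"jaw":0.5},{"tx":5.0,"ty":0,"tz":0,"wx":0,"wy":0,"wz":0,"jaw":0.5},{"tx":5.0,"ty":0,"tz":0,"wx":0,"wy":0,"wz":0,"jaw":0.5}]}}

```text
t: 15.02
tool_pos: [0.5594, 0.4483, 0.2379]
tool_rot: [2.22, 2.221, 0.008]
contact_force: [0.1, 0.2, 0.1]
opening: 0.0427
```

```bash
python3 chk.py 15; python3 - <<'E'
from h import *
a=ctrl.get_image('top')[:,:,::-1];A=cv2.resize(a[190:280,150:270],None,fx=6,fy=6,interpolation=2);cv2.imwrite("pics/z15.png",A)
b=ctrl.get_image('scene')[:,:,::-1];cv2.imwrite("pics/s15.png",cv2.resize(b[140:220,190:290],None,fx=7,fy=7,interpolation=2))
E
```

```text
t 15.03 TCP [0.5594 0.4483 0.2379] psi 0.001 tip past loop -70.6 lat(loop-bar) along tool y,z mm -0.8 112.5 F [0.1 0.2 0.1] M [0.   0.01 0.  ]
```

View pics/z15.png

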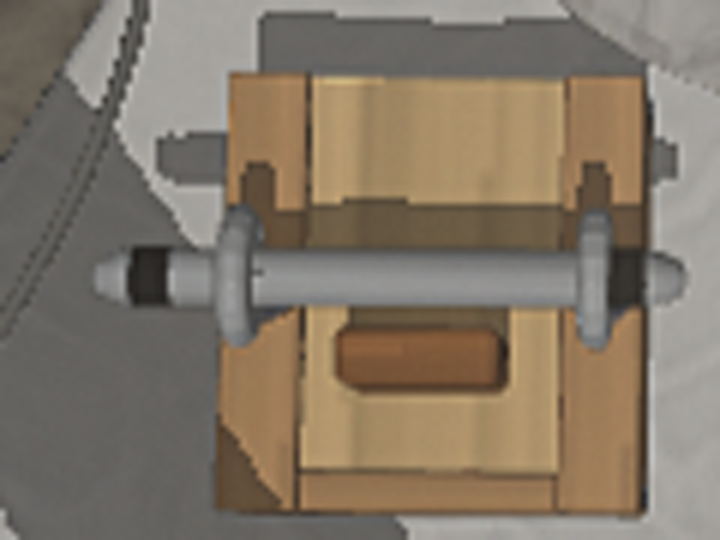

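View pics/s15.png

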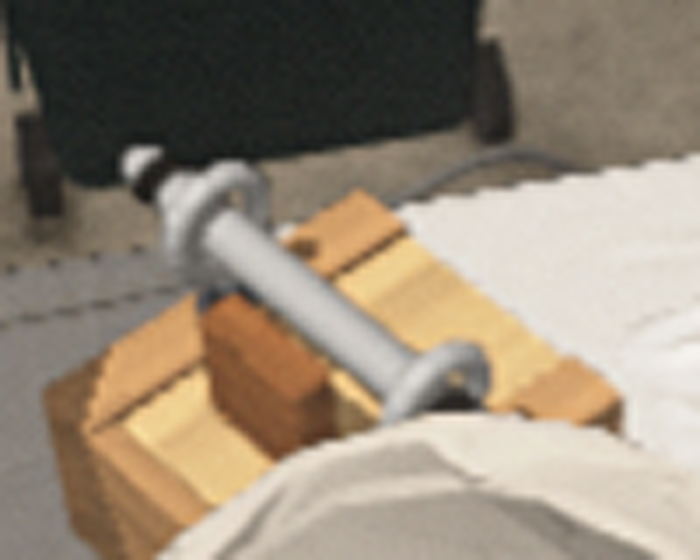

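```bash
python3 -c "
from station import ctrl
print(ctrl.get_obs()['t'],ctrl.finish_job())"
```

```text
the job is handed in; nothing more can be done
15.225 None
```

The plum box is locked up, and I handed the job in at about 15.2 s of the 67 s allowed.

- **Lid:** I gripped the cleat and drew the lid to its stop, at x = 0.536 as computed, with about 26 N there. In the last pictures it is still flush at the front.
- **Eye:** I put the bar about 24 mm through the askew left loop, which stood at roughly 1.2 rad, and levered it clockwise. The projection check before the bar went on matched turn 0 to within a pixel or so. In the last top view the ring looks in line to within about 0.03 rad.
- **Bar:** It was slid through both eyes and released. By the TCP reading it reaches about 28 mm past the centre of the right loop and about 44 mm past the left one. The last top view shows it sticking out on both sides, resting in both loops.
- **Robot and bystanders:** The gripper was clear and the contact force about zero at hand-in. I did not go near the stack of packs or the tape roll.

No check failed. The one disagreement was that early wrist-camera readings differed from the top camera, mostly by a few mm and by up to about 9 mm at the bar's and the loop's ends. I used the top camera, and its prediction of the bar matched a later wrist picture.

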